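# Shake the sweet stick out of the swivel prize box

### The arm

A 6-joint arm with a two-finger parallel gripper is mounted at the origin on the work surface. World frame = base frame: x ahead of the robot, y to its left, z up, the work surface at z = 0. Lengths are in mm, angles in degrees, forces in N, time in s.
With the tool pointing down it reaches from about 300 to 850 mm from the base axis. Payload 4.2 kg.
Tool frame: the origin (TCP) lies midway between the tips of the shut fingers; the grasp point (between the pads) lies env.hold_point_z behind it (env.hold_point_z is the distance from the TCP to the grasp point, in mm); z points along the fingers, y is the line along which they close (so a half turn about z gives the same grasp; the last joint's range is limited). The gripper opens to 91 mm and grips with 3 to 60 N. Pads are 32 mm wide; open, the fingers measure 118 mm over their backs; the gripper's body (76 mm by 178 mm) begins 60 mm behind the grasp point.
Start: joints at [69.041, 18.312, 89.639, -0, 72.044, -1.146], TCP at [194.899, 540.978, 213.976] pointing down, gripper open.
Joint ranges: [-177.97, 177.97], [-48.28, 115.42], [12.27, 149.76], [-77.06, 257.06], [2.81, 150.46], [-146.56, 146.56]. Speed limits (degrees/s): [147.25, 147.25, 180, 180, 180, 180].

### API

Orientations are given as [roll, pitch, yaw] about the fixed x, y, z axes, in that order (R = Rz(yaw) Ry(pitch) Rx(roll)).
In Python, from workcell import env, viewer, spotter gives the robot as it stands.
- The arm moves only by the tool apply_moves, never from a script. Its arguments are lists of equal length, an entry for each row: "delta_pos": the shift along the world's x, y, z normalised to -1 to 1, where 1 is 120 mm, a list of three; "rot": the turn, a rotation vector about the world's x, y, z normalised to -1 to 1, where 1 is 1.5 rad, a list of three; "hand": the opening, from 0 (shut) to 1 (fully open). A call has 1 to 10 rows; each row is the pose to reach, as a shift and turn from the pose commanded when the call began; what a row does not reach only later rows make up. A row lasts 1/12 s, in which the tool goes at most 41.7 mm and 7.16 degrees, less where a joint would pass 70% of its speed; a pose out of reach is approached as far as the arm can. A call with a number of a shift or a turn outside -1 to 1 is refused whole. A call with a gripper value outside its range is refused whole. The fingers move at their own pace and stop on an object; "newtons" is the grip in N (left out, the last holds). Time passes only in rows, so rows that repeat a pose let the fingers close. It gives the time, the measured TCP pose, the force, the opening and the grip force at its end, in the units of the state.
- env.state(): the state, without advancing time (a new reading comes with each control period).
- viewer.grab_frame(name): name is "scene" or "top" or "wrist"; returns a dict with "pixels" (420x560x3 uint8, red, green, blue), "camera_matrix" (3x3 intrinsics, pixels), "R" (3x3) and "t" (3): a world point X has camera coordinates R X + t; the wrist camera has in their place "mount" (4x4, takes a point from camera to tool coordinates, whose origin is the TCP and whose axes are the flange's). Camera axes: x right, y down, z forward; pixel columns grow to the right and rows downward; lengths in mm; the calibration is good to about 2 mm. A picture is of the moment at which its call begins: read the wrist's pose just before it. There is no depth.
- env.job_done(): hands the job in; it is judged then, once.
Trained networks look in a picture, given as the dict that the camera call returned (one of the last four; its "shot" number tells which), for a name from the list of things; names that differ only in an ending like _2 or _b are one class to them, and where a whole thing is asked for, a point or a joint stands for the part that bears it (a point fixed in the world has none). Each returns a list of dicts, best first, with "score" (0 to 1); they miss things now and then, are a little off and sometimes report something else, mostly with a low value. They report only what shows in the picture. A call takes as long as a camera call. They do not tell look-alikes from the thing itself.
- spotter.trace(picture, query): "mask" (420x560 bool, what is visible of it) and "box" ([centre column, centre row, width, height] in pixels, round what is visible of it).
- spotter.landmark_of(picture, query): "position" ([column, row] in pixels: a listed point, or the origin of a listed thing).
The state is a dict: "time_s": time; "qpos": joint angles; "qvel": joint speeds; "effort": joint torques, N m; "ee_pos": TCP position; "ee_rot": TCP orientation; "force": force on the tool from outside, world axes, zero at the start; "torque": the same for the moment, N m; "gripper_width": finger opening in mm; "gripper_force": force on a finger pad.
Only numpy, scipy, OpenCV 4.12 (cv2) and the standard library are available. Lean on these libraries where they do the work, as an engineer would, in place of code of your own. Each camera call takes 0.05 s, during which the arm holds its last target. There are 200 camera calls.

### The job

Slide the metal tray in under the clear prize box until it is centred there, then turn the box upside down with its crank and rock it until the stick of sweets inside lines up with the slot and drops into the tray. Then crank the box back upright, slot on top, and let go, leaving the stick in the tray under the box; do not touch the stick, and leave everything else on the counter in its place.

Things in the scene. Friction and masses are not known exactly. Their poses are not given: they have to be found in the camera images.
- stand: Fixed steel stand: two posts (14 x 36 mm, 190 high) in line along its x axis, each on a foot (30 x 110 x 12 mm). Inner faces of the feet are 160 mm apart, the counter between them is free, so the tray can come in along y from either side. Origin on the counter midway between the posts; x from the crank end to the rear, away from the robot (within 0.12 rad); y left, z up.
- axle (a point): Centre of the prize box on its axle, 160 mm above the counter. The axle runs along the stand's x axis. The box is clear plastic, 128 (along the axle) x 92 x 90 mm outside, walls 4 mm, closed by a grey lid with one slot; its corners sweep a radius of 65 mm about the axle.
- swivel (a joint): Turn of the box about the axle, rad: 0 upright, slot on top, crank handle hanging straight down (a stop); pi upside down, handle straight up; other stop 4.0. Right-handed about the stand's +x: from 0 the handle moves to the stand's +y and upwards. Stiff (about 2 N at the handle), stays where it is left; starts within 0.05 rad of upright.
- crank (a point): Grip point in the middle of the black crank handle, a rod 20 mm in diameter, 86 mm long, parallel to the axle, sticking out towards the robot, with a freely turning sleeve. In the stand's frame at (-0.155, 0.075 sin q, 0.160 - 0.075 cos q) m for joint value q. The crank arm (8 mm thick) is 49 mm behind it, to +x.
- slot (a point): Middle of the slot in the grey lid, on the lid's outer face. The slot is 108 mm long along the axle and 32 mm wide, and off the lid's middle by 7 mm (to the box's own +y, which is the stand's +y when upright and its -y when upside down). Inside, a 4 mm high lip runs along its -y edge (box's own).
- stick: Octagonal brown tube of sweets with metal bands, 80 mm long, 26 mm across flats, 40 to 65 g. Origin in its centre, x along it. Starts inside the box, up to 0.9 rad off the axle's direction. Turned over, it lies in the corner away from the slot, behind the lip; brisk or wide rocking, 0.5 to 0.82 rad either side of upside down, takes it over the lip, and it falls out once it lies along the slot.
- tray: Loose open aluminium tray, 130 (x) x 190 (y) x 35 mm high, walls 4 mm, 0.25 to 0.5 kg, on the counter to the left (+y) or to the right (-y) of the stand, 125 to 140 mm from being centred, turned up to about 0.2 rad. Origin at the centre of its underside. It is low enough to pass under the box, with 15 mm to spare at either foot.
- under (a point): Point on the counter straight below the middle of the box, where the tray's centre belongs.
- jar: Bystander: closed jar, 72 mm in diameter, 100 mm high, standing on the side of the stand opposite the tray. Origin at the centre of its underside.
- can: Bystander: drinks can, 66 mm in diameter, 115 mm high. Origin at the centre of its underside.
- chocbox: Bystander: flat dark box of chocolates with a gold band, 110 x 170 x 35 mm. Origin at the centre of its underside.
- bowl: Bystander: white bowl, 130 mm in diameter, 50 mm high. Origin at the centre of its underside.
- reader: Bystander: black card reader, 160 x 75 x 30 mm. Origin at the centre of its underside.
Not all that is in view belongs to the job. Leave any orange look-alike of the tray alone. What is shaped like the stick but green is not meant.

How it is judged (in metres and radians):
On the way, in this order (a step that is already met when the one before it is completed fails the run):
1. the tray is under the box, its centre within 45 mm of the point below the box's middle (horizontal distance between tray and under below 0.045 m), for 0.2 s.
2. the stick has dropped into the tray (x of stick in the frame of tray between -0.062 and 0.062 m and y of stick in the frame of tray between -0.092 and 0.092 m and z of stick in the frame of tray between 0 and 0.055 m), for 0.2 s.
At the end, for the whole second after the job is handed in: The stick is at rest inside the tray (its centre within the walls and less than 55 mm above the tray's underside), the tray stands flat with its centre within 45 mm of the point below the box's middle, and the box is upright again (swivel below 0.25 rad) (all of step 2 and horizontal distance between tray and under below 0.045 m and value of joint swivel below 0.25 rad and angle between tray's own z axis and vertical below 0.1 rad and linear speed of each of stick, tray below 0.02 m/s); the robot touches nothing.
It fails at once if the robot touches the stick (contact force between stick and the fingers above 0.3 N or contact force between stick and the arm above 0.3 N).
It fails at once if a bystander is moved more than 30 mm or tipped more than 0.4 rad (distance of any of jar, can, chocbox, bowl, reader from where it was at the start of the episode above 0.03 m or angle between any of jar, can, chocbox, bowl, reader's own z axis and vertical above 0.4 rad).
It also fails if it takes over 72 s, if anything falls off the work surface, if the arm or the gripper's body presses on something with over 40 N, if the wrist force passes 120 N, or if a joint passes its speed limit or range.

## Working session

There is one attempt and no reset: what is moved stays moved. The work goes in short steps, Python scripts to look and compute and a tool call to move; the robot and the scene stay as the last step left them, time stands still between calls to the robot, and variables do not carry over. Pictures are saved under pics/ and viewed, at most 10 in all, crops included, and the job is handed in when it is done.

Besides the shell and the picture viewer there is one more tool, called after "Emit:" as name(argument=value, ...) on one line, values as JSON. apply_moves: Moves the arm, as the interface text tells. Its arguments: {"type":"object","properties":{"delta_pos":{"type":"array"},"rot":{"type":"array"},"hand":{"type":"array"},"newtons":{"type":"number"}},"required":["delta_pos","rot","hand"]}

```bash
mkdir -p pics; cat > h.py <<'E'
import numpy as np, cv2, json
from workcell import env, viewer, spotter
def ray(p,uv):
    K,R,t=[np.array(p[k]) for k in("camera_matrix","R","t")]
    d=R.T@np.linalg.solve(K,[uv[0],uv[1],1]); return -R.T@t,d
def plane(p,uv,z):
    o,d=ray(p,uv); return (o+d*(z-o[2])/d[2]).round(1)
def tri(ps,uvs):
    A=np.zeros((3,3));b=np.zeros(3)
    for p,uv in zip(ps,uvs):
        o,d=ray(p,uv);d/=np.linalg.norm(d);M=np.eye(3)-np.outer(d,d);A+=M;b+=M@o
    return np.linalg.solve(A,b).round(1)
def proj(p,X):
    K,R,t=[np.array(p[k]) for k in("camera_matrix","R","t")]
    c=K@(R@np.array(X)+t); return c[:2]/c[2]
def save(p,n): cv2.imwrite(n,np.array(p["pixels"])[:,:,::-1])
E
python3 - <<'E'
from h import *
s=viewer.grab_frame("scene");t=viewer.grab_frame("top")
save(s,"pics/s0.png");save(t,"pics/t0.png")
print(env.hold_point_z)
for q in["stand","axle","crank","slot","tray","under","jar","can","chocbox","bowl","reader","stick"]:
    for n,p in(("s",s),("t",t)):
        try: r=spotter.landmark_of(p,q)
        except Exception as e: print(q,e);continue
        for d in r[:3]:
            uv=d["position"];print(q,n,round(d["score"],2),np.round(uv,1),plane(p,uv,0))
for p in(s,t): print(np.round(-np.array(p["R"]).T@np.array(p["t"])))
E
```

```text
18.8
stand s 0.7 [281.9 255.6] [586.7 -19.    0. ]
stand s 0.64 [275.  196.1] [355.4   3.4  -0. ]
stand t 0.19 [140.  253.7] [370.6 408.6   0. ]
axle s 0.56 [276.2 226.4] [476.7 -15.7   0. ]
axle t 0.63 [282.4 173.5] [614.3 -33.6   0. ]
crank s 0.9 [276.7 198.5] [366.4   7.    0. ]
crank s 0.66 [283.9 217.3] [446.2  15.3   0. ]
crank t 0.76 [278.2 230.9] [435.4 -18.2   0. ]
crank t 0.74 [276.6 179. ] [597.2 -15.3   0. ]
crank t 0.36 [323.4 186.8] [ 571.1 -160.9    0. ]
slot s 0.84 [281.5 215.3] [436.9   9.3   0. ]
slot t 0.56 [277.5 169.6] [626.7 -18.5   0. ]
tray s 0.97 [183.4 173.8] [ 201.5 -286.2    0. ]
tray s 0.54 [278. 198.] [365.1  11.6   0. ]
tray t 0.89 [240.2 178.6] [599.8  98.2   0. ]
tray t 0.85 [371.7 309.2] [ 191.8 -302.1    0. ]
under t 0.31 [279.9 170.4] [624.1 -26.    0. ]
jar s 0.5 [276.1 196.9] [359.4   6.3   0. ]
jar t 0.61 [324.3 187. ] [ 570.4 -163.7    0. ]
jar t 0.22 [425. 207.] [ 504.1 -476.4    0. ]
can s 0.86 [171.5 216.2] [ 374.7 -338.6    0. ]
can t 0.64 [384.  245.5] [ 386.2 -345.2    0. ]
chocbox s 0.64 [394.7 178.4] [355.5 417.8   0. ]
chocbox t 0.92 [141. 254.] [369.6 405.5   0. ]
bowl s 0.7 [131.8 251.9] [ 488.1 -467.     0. ]
bowl t 0.55 [423.7 206.8] [ 504.8 -472.4    0. ]
reader s 0.8 [434.  216.8] [534.1 490.2   0. ]
reader t 0.77 [119.5 199.2] [539.9 473.1   0. ]
stick s 0.72 [283.9 310.3] [766.6 -48.7   0. ]
stick s 0.64 [281.5 229.3] [490.8  -1.3  -0. ]
stick t 0.65 [287.5 121.8] [777.8 -51.9   0. ]
stick t 0.55 [284.3 178.8] [597.6 -39.3   0. ]
stick t 0.45 [325.7 189.1] [ 563.8 -168.     0. ]
[1440. -201. 1388.]
[ 412.   -0. 1481.]
```

```bash
python3 - <<'E'
import cv2
a=cv2.imread("pics/s0.png");b=cv2.imread("pics/t0.png")
cv2.imwrite("pics/c1.png",cv2.resize(a[150:350,160:420],None,fx=3,fy=3,interpolation=cv2.INTER_CUBIC))
cv2.imwrite("pics/c2.png",cv2.resize(b[100:270,200:400],None,fx=3.5,fy=3.5,interpolation=cv2.INTER_CUBIC))
E
```

```text
(no output)
```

View pics/t0.png

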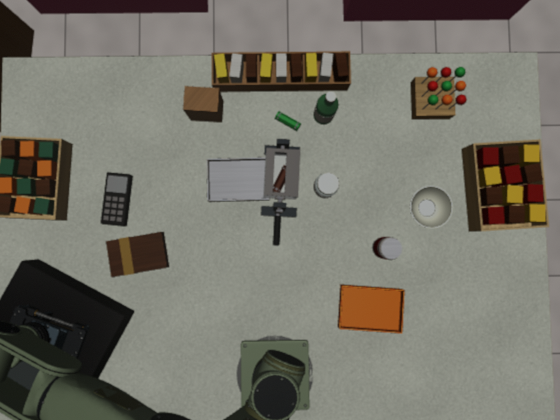

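View pics/c1.png

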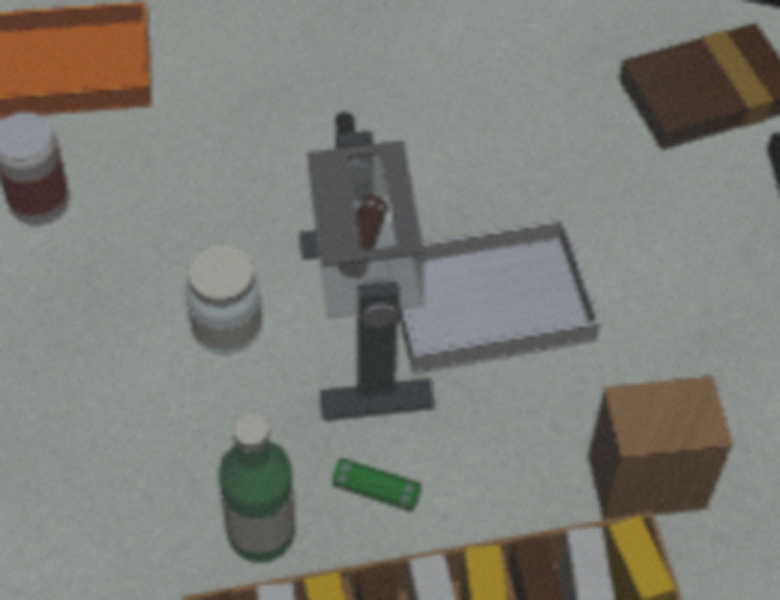

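View pics/c2.png

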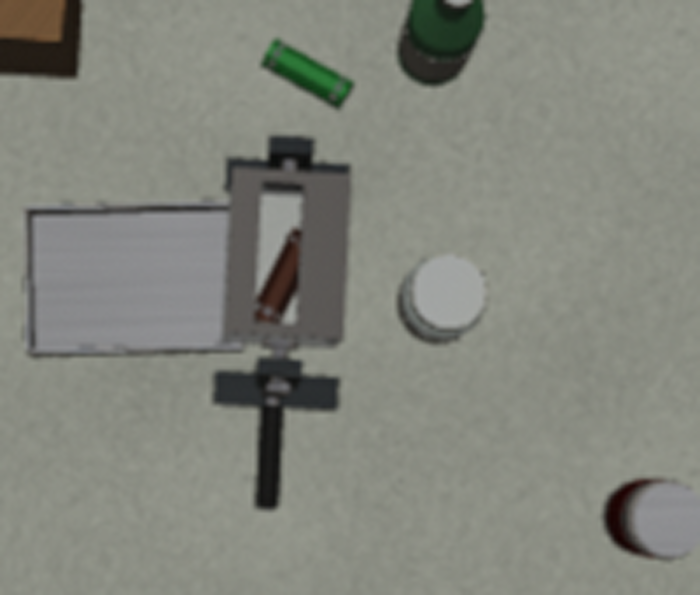

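The grey tray is at top-view (240,178), left of the stand; its orange look-alike is at (372,308). The brown stick is in the box at (280,178), its green look-alike at (287,121). The jar is at (326,186), right of the stand, and the crank handle runs from (277,216) to (276,245). I choose the grey tray and the black handle. Both match their descriptions in the close crops.

```bash
python3 - <<'E'
from h import *
s=viewer.grab_frame("scene");t=viewer.grab_frame("top")
c2=lambda u,v:(200+(u+.5)/3.5-.5,100+(v+.5)/3.5-.5)
c1=lambda u,v:(160+(u+.5)/3-.5,150+(v+.5)/3-.5)
for n,uv,z in[("frontfoot C",(277,390),12),("ff L",(214,390),12),("ff R",(338,392),12),("lid ul",(230,168),205),("lid ur",(350,165),205),("lid ll",(222,342),205),("lid lr",(343,345),205),("slot ul",(260,190),205),("slot ur",(303,190),205),("slot ll",(256,325),205),("slot lr",(300,326),205),("handle arm end",(270,405),87),("handle near",(266,505),87),("tray ul",(29,210),35),("tray ll",(32,354),35),("tray ur*",(228,207),35),("tray lr",(240,350),35),("jar top",(448,295),100)]:
    print(n,plane(t,c2(*uv),z))
for n,uv,z in[("rear foot",(377,396),12),("rf end L",(433,390),12),("rf end R",(321,403),12),("tray nearL",(597,325),35),("tray nearR",(415,360),35),("tray farL",(560,228),35)]:
    print("s",n,plane(s,c1(*uv),z))
for q in["crank","axle","slot"]:
    a=spotter.landmark_of(s,q)[0]["position"];b=spotter.landmark_of(t,q)[0]["position"];print(q,tri([s,t],[a,b]))
st=env.state();print(st["ee_pos"],st["ee_rot"],st["qpos"],st["force"],st["time_s"],st["gripper_width"])
E
```

```text
frontfoot C [496.3 -20.7  12. ]
ff L [496.9  34.8  12. ]
ff R [493.8 -74.3  12. ]
lid ul [657.1  16.  205. ]
lid ur [658.4 -76.6 205. ]
lid ll [522.6  23.7 205. ]
lid lr [519.1 -69.  205. ]
slot ul [639.7  -6.9 205. ]
slot ur [639.4 -40.  205. ]
slot ll [535.3  -2.5 205. ]
slot lr [534.1 -36.3 205. ]
handle arm end [479.5 -13.6  87. ]
handle near [396.3  -9.2  87. ]
tray ul [654.7 193.8  35. ]
tray ll [528.8 191.6  35. ]
tray ur* [655.4  20.3  35. ]
tray lr [530.1  11.3  35. ]
jar top [ 568.6 -162.6  100. ]
s rear foot [683.6 -28.   12. ]
s rf end L [687.3  26.9  12. ]
s rf end R [681.  -82.8  12. ]
s tray nearL [658.8 198.1  35. ]
s tray nearR [664.2  13.2  35. ]
s tray farL [538.7 193.4  35. ]
crank [435.4 -12.4  80.7]
axle [590.  -19.8 162.9]
slot [593.5 -19.5 224.8]
[194.88940879 540.97527876 213.97042605] [ 1.79996773e+02 -3.36712836e-04  1.60188093e+02] [ 6.90419499e+01  1.83124712e+01  8.96389658e+01  4.21732985e-04
  7.20453433e+01 -1.14627277e+00] [0.99126657 0.33691796 0.49633926] 1.7 91.49004859375361
```

Emit:
apply_moves(delta_pos=[[0.84,-0.62,0],[0.84,-0.62,0],[0.84,-0.62,0],[0.84,-0.62,0]], rot=[[0,0,-0.211],[0,0,-0.211],[0,0,-0.211],[0,0,-0.211]], hand=[1,1,1,1])

```text
time_s: 2.03
ee_pos: [300.5, 462.7, 214.1]
ee_rot: [180.0, 0.2, 141.6]
force: [0.1, -0.6, -0.5]
gripper_width: 91.1
gripper_force: 0.0
```

Emit:
apply_moves(delta_pos=[[0.84,-0.62,0],[0.84,-0.62,0],[0.84,-0.62,0],[0.84,-0.62,0]], rot=[[0,0,-0.211],[0,0,-0.211],[0,0,-0.211],[0,0,-0.211]], hand=[1,1,1,1])

```text
time_s: 2.37
ee_pos: [401.5, 388.5, 214.0]
ee_rot: [179.9, 0.2, 123.5]
force: [-0.4, 0.0, 0.2]
gripper_width: 91.1
gripper_force: 0.0
```

Emit:
apply_moves(delta_pos=[[0.84,-0.62,0],[0.84,-0.62,0],[0.84,-0.62,0],[0.84,-0.62,0]], rot=[[0,0,-0.211],[0,0,-0.211],[0,0,-0.211],[0,0,-0.211]], hand=[1,1,1,1])

```text
time_s: 2.7
ee_pos: [502.3, 314.3, 213.7]
ee_rot: [179.8, 0.2, 105.4]
force: [-0.1, 0.3, -0.0]
gripper_width: 90.9
gripper_force: 0.0
```

Emit:
apply_moves(delta_pos=[[0.84,-0.6,-0.9],[0.84,-0.6,-0.9],[0.84,-0.6,-0.9],[0.84,-0.6,-0.9],[0.84,-0.6,-0.9]], rot=[[0,0,-0.211],[0,0,-0.211],[0,0,-0.211],[0,0,-0.211],[0,0,-0.211]], hand=[1,1,1,1,1])

```text
time_s: 3.12
ee_pos: [598.4, 242.4, 99.8]
ee_rot: [-179.6, 0.3, 87.5]
force: [-0.8, 0.1, 0.1]
gripper_width: 91.6
gripper_force: 0.0
```

Emit:
apply_moves(delta_pos=[[0,0,-0.4],[0,0,-0.73],[0,0,-0.73]], rot=[[0,0,0],[0,0,0],[0,0,0]], hand=[1,1,1])

```text
time_s: 3.37
ee_pos: [592.6, 244.8, 11.8]
ee_rot: [-179.3, 0.3, 87.7]
force: [-1.6, 0.3, -0.6]
gripper_width: 91.2
gripper_force: 0.0
```

Emit:
apply_moves(delta_pos=[[0,-0.08,0],[0,-0.16,0],[-0.01,-0.24,0],[-0.01,-0.32,0],[-0.02,-0.4,0],[-0.02,-0.48,0],[-0.03,-0.56,0],[-0.03,-0.64,0],[-0.03,-0.72,0],[-0.04,-0.8,0]], rot=[[0,0,0],[0,0,0],[0,0,0],[0,0,0],[0,0,0],[0,0,0],[0,0,0],[0,0,0],[0,0,0],[0,0,0]], hand=[1,1,1,1,1,1,1,1,1,1])

```text
time_s: 4.2
ee_pos: [593.5, 148.9, 18.5]
ee_rot: [180.0, -0.0, 87.6]
force: [1.7, 2.8, 2.1]
gripper_width: 91.5
gripper_force: 1.5
```

```bash
python3 - <<'E'
from h import *
s=viewer.grab_frame("scene");t=viewer.grab_frame("top")
a=np.array(s["pixels"])[150:350,220:420,::-1];b=np.array(t["pixels"])[110:260,200:350,::-1]
cv2.imwrite("pics/p1.png",np.hstack([cv2.resize(a,(400,400),interpolation=2),cv2.resize(b,(400,400),interpolation=2)]))
for d in spotter.landmark_of(s,"tray")[:2]:print(d["score"],plane(s,d["position"],0))
for d in spotter.landmark_of(t,"tray")[:2]:print(d["score"],plane(t,d["position"],0))
print(env.state()["ee_pos"])
E
```

```text
0.95 [ 205.3 -297.7   -0. ]
0.74 [576.1  43.2   0. ]
0.95 [ 190.7 -299.3    0. ]
0.79 [593.3  27.2   0. ]
[592.66506584 148.78569025  17.81763331]
```

View pics/p1.png

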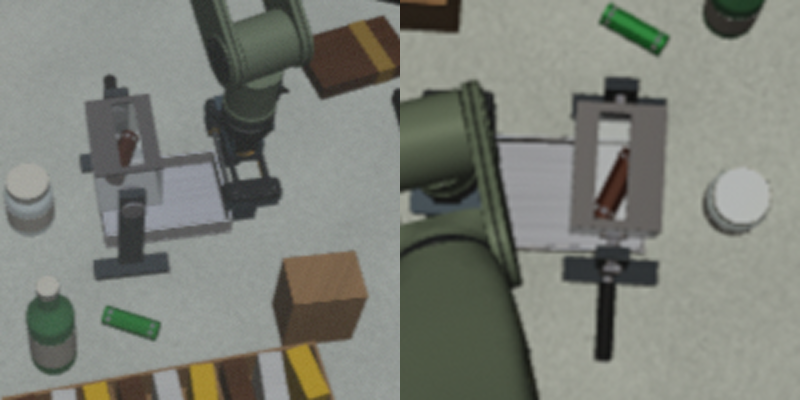

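The tray is sliding in square: its outer edge is at left-pane (228,222) and the right end is already under the box. It has about 60 mm to go.

Emit:
apply_moves(delta_pos=[[0,-0.08,0],[0,-0.16,0],[-0.01,-0.24,0],[-0.01,-0.32,0],[-0.02,-0.4,0],[-0.02,-0.45,0],[-0.02,-0.49,0],[-0.02,-0.51,0],[-0.02,-0.51,0]], rot=[[0,0,0],[0,0,0],[0,0,0],[0,0,0],[0,0,0],[0,0,0],[0,0,0],[0,0,0],[0,0,0]], hand=[1,1,1,1,1,1,1,1,1])

```text
time_s: 5.15
ee_pos: [590.9, 87.8, 18.4]
ee_rot: [180.0, 0.0, 87.6]
force: [-1.1, 0.4, -0.0]
gripper_width: 91.2
gripper_force: 0.0
```

```bash
python3 - <<'E'
from h import *
s=viewer.grab_frame("scene")
a=np.array(s["pixels"])[180:300,230:390,::-1]
cv2.imwrite("pics/p2.png",cv2.resize(a,(800,600),interpolation=2))
print(env.state()["ee_pos"],[proj(s,X).round(0) for X in ([590,-24,0],[590,71,35])])
E
```

```text
[591.02760702  88.16424825  18.49749627] [array([280., 257.]), array([312., 246.])]
```

View pics/p2.png

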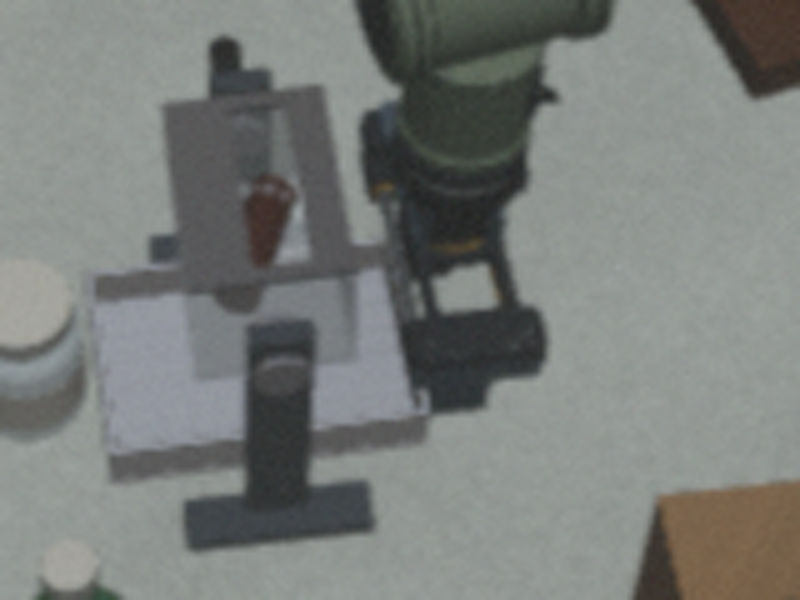

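The tray's edges at crop (110,470)–(425,430) sit evenly about the stand, so it is centred to within about 10 mm. Next I back off and go to the crank.

Emit:
apply_moves(delta_pos=[[0,0.3,0],[0,0.3,0.1],[0,0.3,0.5],[0,0.3,1.0],[0,0.3,1.0],[0,0.3,1.0]], rot=[[0,0,0],[0,0,0],[0,0,0],[0,0,0],[0,0,0],[0,0,0]], hand=[1,1,1,1,1,1])

```text
time_s: 5.7
ee_pos: [594.8, 125.7, 145.2]
ee_rot: [179.3, -0.2, 87.7]
force: [0.5, -0.2, 0.2]
gripper_width: 90.9
gripper_force: 0.0
```

Emit:
apply_moves(delta_pos=[[-0.3,0,0],[-0.6,0,0],[-1,0,0],[-1,0,0],[-1,0,0],[-1,0,0],[-1,0,0]], rot=[[0,0,0],[0,0,0.1],[0,0,0.524],[0,0,0.524],[0,0,0.524],[0,0,0.524],[0,0,0.524]], hand=[1,1,1,1,1,1,1])

```text
time_s: 6.28
ee_pos: [470.3, 124.7, 138.1]
ee_rot: [-180.0, 0.0, 131.0]
force: [-0.2, 0.8, 0.3]
gripper_width: 91.2
gripper_force: 0.0
```

Emit:
apply_moves(delta_pos=[[-0.37,0,0],[-0.37,-0.3,0],[-0.37,-0.6,0],[-0.37,-1,0],[-0.37,-1,0],[-0.37,-1,0],[-0.37,-1,0],[-0.37,-1,0]], rot=[[0,0,0.524],[0,0,0.524],[0,0,0.524],[0,0,0.524],[0,0,0.524],[0,0,0.524],[0,0,0.524],[0,0,0.524]], hand=[1,1,1,1,1,1,1,1])

```text
time_s: 6.95
ee_pos: [426.1, 4.2, 138.0]
ee_rot: [-180.0, -0.0, 175.7]
force: [-1.0, -0.2, -0.6]
gripper_width: 91.2
gripper_force: 0.0
```

```bash
python3 - <<'E'
from h import *
st=env.state();print(st["ee_pos"],st["ee_rot"],st["qpos"])
w=viewer.grab_frame("wrist");s=viewer.grab_frame("scene")
save(w,"pics/w1.png")
M=np.array(w["mount"]);print(M.round(1).tolist())
for d in spotter.landmark_of(w,"crank")[:2]:
    print(d)
for d in spotter.landmark_of(s,"crank")[:2]:print(d,plane(s,d["position"],85))
from scipy.spatial.transform import Rotation as Ro
R=Ro.from_euler("xyz",st["ee_rot"],degrees=True).as_matrix()
for d in spotter.landmark_of(w,"crank")[:2]:
    o=R@M[:3,3]+st["ee_pos"];v=R@M[:3,:3]@np.linalg.solve(np.array(w["camera_matrix"]),[*d["position"],1]);print(o+v*(85-o[2])/v[2])
E
```

```text
[426.14577019   4.15057217 138.00524037] [-1.79986329e+02 -3.76090093e-02  1.75702310e+02] [-9.79232674e-01  8.98414683e+00  1.14515982e+02 -1.37500189e-02
  5.65382095e+01 -8.66739618e+01]
[[-0.0, -1.0, -0.3, 77.9], [1.0, -0.0, 0.0, 0.1], [-0.0, -0.3, 1.0, -170.5], [0.0, 0.0, 0.0, 1.0]]
{'position': [250.6, 231.8], 'score': 0.58}
{'position': [275.4, 199.5], 'score': 0.95} [435.3 -10.4  85. ]
[432.08676733 -11.23301228  85.        ]
```

View pics/w1.png

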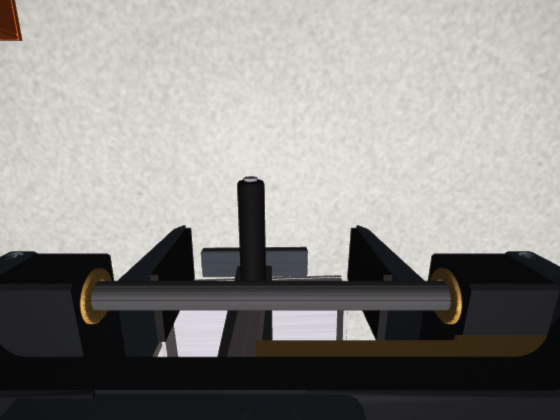

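The handle is at wrist-image (251,230), between the fingers and a bit left of centre. I correct for that, go down and grip.

Emit:
apply_moves(delta_pos=[[0,-0.13,0],[0,-0.13,-0.2],[0,-0.13,-0.4],[0,-0.13,-0.6],[0,-0.13,-0.6]], rot=[[0,0,0.02],[0,0,0.02],[0,0,0.02],[0,0,0.02],[0,0,0.02]], hand=[1,1,1,1,1])

```text
time_s: 7.62
ee_pos: [423.2, -10.7, 63.1]
ee_rot: [180.0, -0.5, 177.4]
force: [-0.1, 1.0, 0.9]
gripper_width: 91.7
gripper_force: 0.0
```

Emit:
apply_moves(delta_pos=[[0,0,0],[0,0,0],[0,0,0],[0,0,0],[0,0,0],[0,0,0],[0,0,0],[0,0,0]], rot=[[0,0,0],[0,0,0],[0,0,0],[0,0,0],[0,0,0],[0,0,0],[0,0,0],[0,0,0]], hand=[0.15,0.15,0.15,0.15,0.15,0.15,0.15,0.15], newtons=15)

```text
time_s: 8.28
ee_pos: [426.6, -11.0, 66.6]
ee_rot: [180.0, 0.0, 177.4]
force: [0.1, -0.7, -0.7]
gripper_width: 41.3
gripper_force: 0.0
```

Emit:
apply_moves(delta_pos=[[0,0,0],[0,0,0],[0,0,0],[0,0,0],[0,0,0],[0,0,0]], rot=[[0,0,0],[0,0,0],[0,0,0],[0,0,0],[0,0,0],[0,0,0]], hand=[0.1,0.1,0.1,0.1,0.1,0.1], newtons=15)

```text
time_s: 8.78
ee_pos: [426.4, -10.9, 66.3]
ee_rot: [180.0, -0.0, 177.3]
force: [-0.2, 1.2, 0.6]
gripper_width: 19.6
gripper_force: 15.0
```

Emit:
apply_moves(delta_pos=[[0.003,0.065,0.007],[0.006,0.127,0.019],[0.012,0.272,0.077],[0.018,0.398,0.168],[0.022,0.498,0.287],[0.025,0.565,0.428],[0.027,0.595,0.581],[0.027,0.597,0.625],[0.027,0.597,0.625]], rot=[[0,0,0],[0,0,0],[0,0,0],[0,0,0],[0,0,0],[0,0,0],[0,0,0],[0,0,0],[0,0,0]], hand=[0.1,0.1,0.1,0.1,0.1,0.1,0.1,0.1,0.1])

```text
time_s: 9.53
ee_pos: [431.2, 61.2, 142.9]
ee_rot: [180.0, 0.3, 177.4]
force: [2.0, -2.1, 0.7]
gripper_width: 19.5
gripper_force: 15.0
```

Emit:
apply_moves(delta_pos=[[0,-0.016,0.142],[-0.003,-0.07,0.288],[-0.007,-0.159,0.416],[-0.012,-0.276,0.519],[-0.018,-0.416,0.589],[-0.024,-0.537,0.619],[-0.028,-0.625,0.625],[-0.028,-0.625,0.625]], rot=[[0,0,0],[0,0,0],[0,0,0],[0,0,0],[0,0,0],[0,0,0],[0,0,0],[0,0,0]], hand=[0.1,0.1,0.1,0.1,0.1,0.1,0.1,0.1])

```text
time_s: 10.2
ee_pos: [426.0, -15.4, 216.2]
ee_rot: [-180.0, -0.0, 177.3]
force: [-1.8, -1.6, 5.0]
gripper_width: 19.7
gripper_force: 15.0
```

```bash
python3 - <<'E'
from h import *
st=env.state();print(st["ee_pos"],st["force"],st["gripper_width"])
s=viewer.grab_frame("scene")
for d in spotter.landmark_of(s,"stick")[:3]:print(d["score"],d["position"],plane(s,d["position"],20),plane(s,d["position"],130))
a=np.array(s["pixels"])[180:300,220:380,::-1]
cv2.imwrite("pics/p3.png",cv2.resize(a,(800,600),interpolation=2))
E
```

```text
[426.01360308 -15.44436027 216.24310168] [-1.76549034 -1.64503147  5.04854109] 19.671160412017194
0.72 [284.1, 310.7] [777.6 -50.6  20. ] [830.8 -62.7 130. ]
0.67 [127.6, 253.9] [ 506.7 -475.7   20. ] [ 581.7 -453.6  130. ]
```

View pics/p3.png

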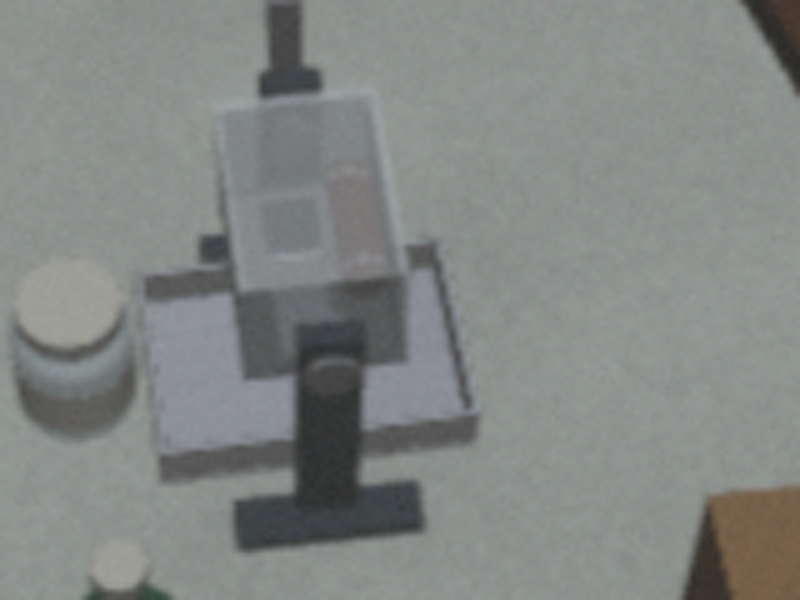

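The box is upside down, and the stick lies along the +y wall at crop (352,220), away from the slot. I rock it to q > pi, so the slot side goes down.

Emit:
apply_moves(delta_pos=[[-0.008,-0.185,-0.028],[-0.016,-0.353,-0.109],[-0.02,-0.448,-0.189],[-0.02,-0.448,-0.189],[-0.02,-0.448,-0.189],[-0.02,-0.448,-0.189],[-0.016,-0.353,-0.109],[-0.008,-0.185,-0.028],[0,0,0],[0,0,0]], rot=[[0,0,0],[0,0,0],[0,0,0],[0,0,0],[0,0,0],[0,0,0],[0,0,0],[0,0,0],[0,0,0],[0,0,0]], hand=[0.1,0.1,0.1,0.1,0.1,0.1,0.1,0.1,0.1,0.1])

```text
time_s: 11.13
ee_pos: [426.4, -10.6, 216.7]
ee_rot: [179.8, 0.0, 177.6]
force: [-2.5, 1.6, 2.6]
gripper_width: 19.8
gripper_force: 15.0
```

```bash
cat > look.py <<'E'
from h import *
import sys
st=env.state();print(st["ee_pos"],st["force"],st["gripper_width"])
s=viewer.grab_frame("scene")
for d in spotter.trace(s,"stick")[:4]:print(round(d["score"],2),np.round(d["box"]))
for d in spotter.landmark_of(s,"stick")[:3]:print(d["score"],d["position"],plane(s,d["position"],20),plane(s,d["position"],130))
a=np.array(s["pixels"])[180:300,220:380,::-1]
im=cv2.resize(a,(800,600),interpolation=2)
cv2.imwrite(sys.argv[1],im)
hsv=cv2.cvtColor(a,cv2.COLOR_BGR2HSV);m=(hsv[...,1]>60)&((hsv[...,0]<20)|(hsv[...,0]>165));m[:,130:]=0
ys,xs=np.nonzero(m);print("brown px",len(xs),xs.mean() if len(xs) else 0,ys.mean() if len(xs) else 0)
E
python3 look.py pics/p4.png
```

```text
[426.35372024 -10.61475414 216.65784864] [-2.53946523  1.63627955  2.60865553] 19.799824471276022
0.55 [284. 311.  30.  17.]
0.56 [282.5, 309.2] [772.2 -54.1  20. ] [825.9 -65.9 130. ]
brown px 0 0 0
```

View pics/p4.png

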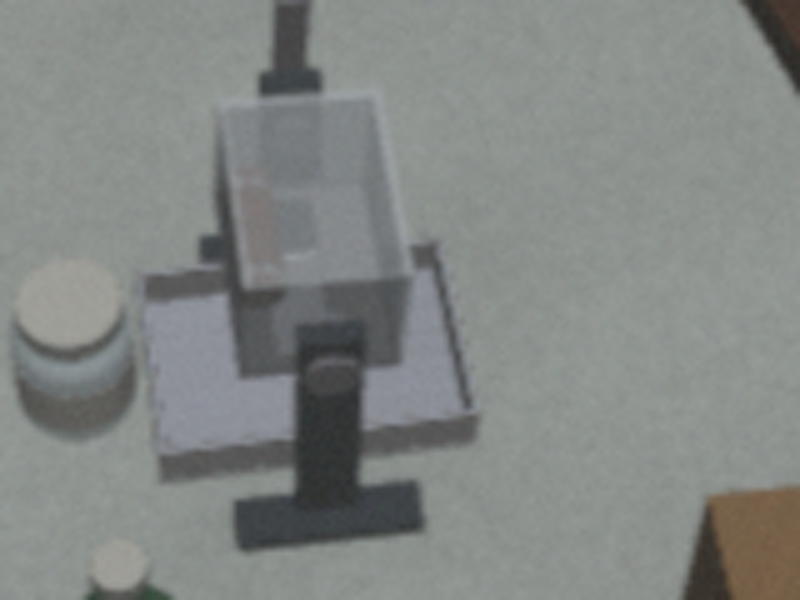

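The stick crossed over the lip and now lies by the -y wall at crop (260,220). A gentler rock back should slide it into the slot against the lip.

Emit:
apply_moves(delta_pos=[[0.003,0.063,-0.003],[0.006,0.124,-0.012],[0.008,0.185,-0.028],[0.011,0.243,-0.049],[0.013,0.3,-0.077],[0.013,0.3,-0.077],[0.013,0.3,-0.077],[0.013,0.3,-0.077],[0.006,0.124,-0.012],[0,0,0]], rot=[[0,0,0],[0,0,0],[0,0,0],[0,0,0],[0,0,0],[0,0,0],[0,0,0],[0,0,0],[0,0,0],[0,0,0]], hand=[0.1,0.1,0.1,0.1,0.1,0.1,0.1,0.1,0.1,0.1])

```text
time_s: 12.12
ee_pos: [426.1, -14.8, 216.5]
ee_rot: [180.0, -0.0, 177.4]
force: [0.2, 2.9, -4.8]
gripper_width: 19.6
gripper_force: 15.0
```

```bash
python3 look.py pics/p5.png
```

```text
[426.06762259 -14.75343231 216.46825055] [ 0.18828326  2.88086764 -4.7540342 ] 19.562388027599717
0.61 [256. 236.  24.  20.]
0.55 [285. 312.  32.  15.]
0.67 [281.3, 307.1] [765.3 -56.1  20. ] [819.5 -67.8 130. ]
0.57 [253.9, 236.7] [515.9 -93.1  20. ] [ 590.2 -101.8  130. ]
brown px 46 36.891304347826086 57.0
```

View pics/p5.png

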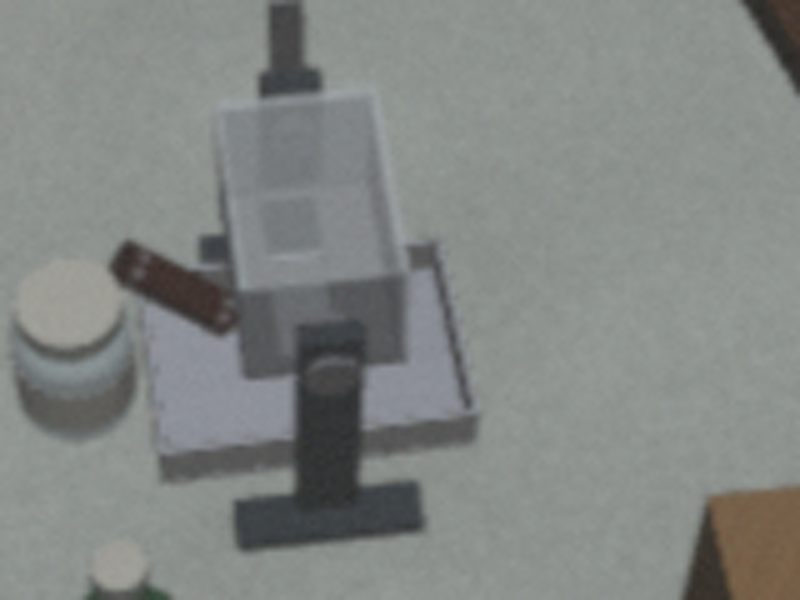

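The stick has dropped out; its near-right end is in the tray at crop (225,325), and its other end sticks up over the -y wall at (125,250). It may still be moving, so I wait briefly and measure.

Emit:
apply_moves(delta_pos=[[0,0,0],[0,0,0],[0,0,0],[0,0,0],[0,0,0],[0,0,0]], rot=[[0,0,0],[0,0,0],[0,0,0],[0,0,0],[0,0,0],[0,0,0]], hand=[0.1,0.1,0.1,0.1,0.1,0.1])

```text
time_s: 12.77
ee_pos: [426.1, -14.2, 216.3]
ee_rot: [180.0, -0.0, 177.4]
force: [-3.3, -1.5, 3.1]
gripper_width: 19.7
gripper_force: 15.0
```

```bash
cat > m.py <<'E'
from h import *
s=viewer.grab_frame("scene");t=viewer.grab_frame("top")
for n,p in(("s",s),("t",t)):
    a=np.array(p["pixels"])[...,::-1].astype(np.uint8)
    for q in("stick","tray"):
        for d in spotter.trace(p,q)[:4]:
            ys,xs=np.nonzero(d["mask"]);pts=np.c_[xs,ys].astype(np.float32)
            r=cv2.minAreaRect(pts);print(n,q,round(d["score"],2),np.round(d["box"]),np.round(cv2.boxPoints(r)).tolist(),plane(p,r[0],25))
        for d in spotter.landmark_of(p,q)[:3]:print("   lm",round(d["score"],2),np.round(d["position"],1),plane(p,d["position"],20))
save(s,"pics/m_s.png");save(t,"pics/m_t.png")
E
python3 m.py
```

```text
s stick 0.79 [255. 239.  23.  15.] [[242.0, 236.0], [246.0, 228.0], [269.0, 239.0], [265.0, 247.0]] [523.3 -90.1  25. ]
s stick 0.62 [284. 312.  32.  19.] [[270.0, 311.0], [273.0, 302.0], [301.0, 311.0], [298.0, 320.0]] [781.4 -47.9  25. ]
s stick 0.62 [171. 205.  31.  34.] [[155.0, 190.0], [176.0, 184.0], [186.0, 221.0], [165.0, 227.0]] [ 350.9 -336.5   25. ]
   lm 0.61 [255.5 235.7] [513.1 -87.6  20. ]
   lm 0.58 [284.5 310.7] [777.8 -49.5  20. ]
s tray 0.87 [183. 172.  64.  42.] [[150.0, 153.0], [209.0, 149.0], [212.0, 186.0], [152.0, 190.0]] [ 203.2 -291.3   25. ]
s tray 0.6 [283. 252.  68.  51.] [[247.0, 235.0], [311.0, 227.0], [316.0, 268.0], [252.0, 277.0]] [588.5 -21.1  25. ]
   lm 0.96 [182.7 173.9] [ 219.4 -287.3   20. ]
   lm 0.66 [279.5 252.3] [586.2 -26.5  20. ]
t stick 0.72 [285. 121.  23.  19.] [[273.0, 119.0], [277.0, 111.0], [301.0, 123.0], [296.0, 132.0]] [773.8 -48.6  25. ]
t stick 0.52 [307. 200.  22.  13.] [[295.0, 201.0], [297.0, 193.0], [317.0, 198.0], [315.0, 206.0]] [ 530.1 -103.5   25. ]
   lm 0.64 [284.7 117.9] [785.2 -42.7  20. ]
   lm 0.53 [305.2 197.3] [ 537.2 -102.2   20. ]
t tray 0.89 [372. 310.  63.  50.] [[336.0, 329.0], [339.0, 284.0], [404.0, 289.0], [401.0, 333.0]] [ 196.6 -293.1   25. ]
t tray 0.61 [282. 182.  61.  44.] [[248.0, 204.0], [250.0, 161.0], [312.0, 163.0], [310.0, 207.0]] [579.8 -25.1  25. ]
   lm 0.68 [369.5 307.7] [ 199.4 -291.4   20. ]
```

```bash
python3 - <<'E'
from h import *
s=viewer.grab_frame("scene");t=viewer.grab_frame("top")
K=lambda p:p
for n,a,b in[("centre",(255.5,237.5),(306,199.5)),("end -y",(244,232),(316,202)),("end +y",(267,243),(296,197))]:
    X=tri([s,t],[a,b]);print(n,X,proj(s,X)-a,proj(t,X)-b)
A=cv2.imread("pics/m_s.png")[215:280,235:325];B=cv2.imread("pics/m_t.png")[150:215,240:330]
cv2.imwrite("pics/z.png",np.vstack([cv2.resize(q,(800,300) if 0 else (410,296),interpolation=2) for q in(A,B)]))
for n,X in[("FR top corner",(522,-120,35))]:print(proj(s,X),proj(t,X))
E
```

```text
centre [530.2 -96.7  38. ] [-2.20425163 -0.10112551] [-2.17563467 -0.39868587]
end -y [ 520.  -127.    60.9] [-1.45071459 -0.08786241] [-1.46895828 -0.24457117]
end +y [540.7 -65.6  14.6] [-2.88446526 -0.08822279] [-2.81162545 -0.54850437]
[245.33231104 236.93950741] [311.46899148 201.78083868]
```

View pics/z.png

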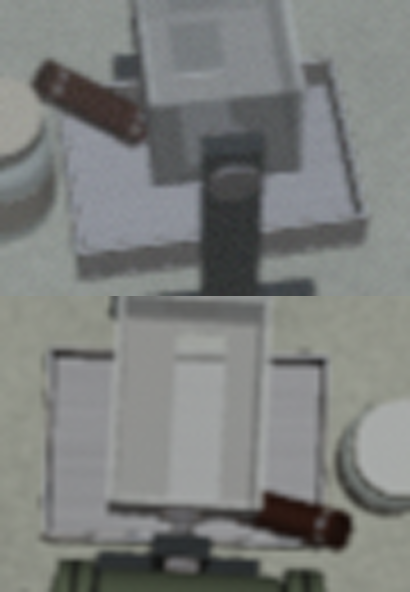

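The stick leans on the -y wall near the front corner, with its lower end inside on the tray floor. Triangulation gives its length as 80 mm, centre z ≈ 38 mm, tray-frame x ≈ -57 and y ≈ -75 mm, all within the limits. It is at rest and well outside the box's sweep, so I crank back.

Emit:
apply_moves(delta_pos=[[0.003,0.075,-0.005],[0.007,0.15,-0.018],[0.013,0.295,-0.074],[0.019,0.422,-0.164],[0.023,0.523,-0.283],[0.026,0.591,-0.423],[0.028,0.622,-0.57],[0.028,0.625,-0.625],[0.028,0.625,-0.625]], rot=[[0,0,0],[0,0,0],[0,0,0],[0,0,0],[0,0,0],[0,0,0],[0,0,0],[0,0,0],[0,0,0]], hand=[0.1,0.1,0.1,0.1,0.1,0.1,0.1,0.1,0.1])

```text
time_s: 14.12
ee_pos: [431.0, 61.2, 140.3]
ee_rot: [180.0, 0.1, 177.4]
force: [2.0, 0.1, -1.7]
gripper_width: 19.7
gripper_force: 15.0
```

Emit:
apply_moves(delta_pos=[[-0.001,-0.023,-0.167],[-0.004,-0.083,-0.311],[-0.008,-0.177,-0.435],[-0.013,-0.298,-0.533],[-0.02,-0.44,-0.597],[-0.025,-0.563,-0.622],[-0.027,-0.59,-0.625],[-0.027,-0.59,-0.625],[-0.027,-0.59,-0.625]], rot=[[0,0,0],[0,0,0],[0,0,0],[0,0,0],[0,0,0],[0,0,0],[0,0,0],[0,0,0],[0,0,0]], hand=[0.1,0.1,0.1,0.1,0.1,0.1,0.1,0.1,0.1])

```text
time_s: 14.87
ee_pos: [426.4, -10.3, 66.5]
ee_rot: [-180.0, -0.0, 177.3]
force: [-0.6, -1.8, -3.8]
gripper_width: 19.6
gripper_force: 15.0
```

Emit:
apply_moves(delta_pos=[[0,0,0],[0,0,0],[0,0,0],[0,0,0],[0,0,0],[0,0,0],[0,0,0],[0,0,0]], rot=[[0,0,0],[0,0,0],[0,0,0],[0,0,0],[0,0,0],[0,0,0],[0,0,0],[0,0,0]], hand=[0.9,0.9,0.9,0.9,0.9,0.9,0.9,0.9])

```text
time_s: 15.53
ee_pos: [426.5, -10.1, 66.4]
ee_rot: [180.0, 0.0, 177.4]
force: [-0.1, -0.1, 0.4]
gripper_width: 70.2
gripper_force: 0.0
```

```bash
python3 m.py|grep -A3 stick; python3 - <<'E'
from h import *
st=env.state();print(st["ee_pos"],st["gripper_width"],st["force"])
s=viewer.grab_frame("scene");t=viewer.grab_frame("top")
for q in("crank","slot"):
  for p in(s,t): print(q,[(round(d["score"],2),d["position"]) for d in spotter.landmark_of(p,q)[:2]])
E
```

```text
s stick 0.79 [257. 239.  29.  19.] [[242.0, 235.0], [245.0, 228.0], [269.0, 240.0], [265.0, 247.0]] [522.9 -89.8  25. ]
s stick 0.7 [283. 309.  32.  18.] [[270.0, 312.0], [273.0, 302.0], [301.0, 310.0], [298.0, 320.0]] [781.8 -47.6  25. ]
   lm 0.67 [284.8 309.9] [775.5 -48.2  20. ]
   lm 0.47 [255.1 238.3] [522.4 -90.4  20. ]
s tray 0.78 [282. 253.  68.  50.] [[247.0, 235.0], [310.0, 226.0], [316.0, 269.0], [252.0, 277.0]] [587.9 -21.5  25. ]
--
t stick 0.6 [288. 119.  28.  21.] [[272.0, 119.0], [277.0, 110.0], [301.0, 122.0], [296.0, 131.0]] [774.8 -48.3  25. ]
t stick 0.29 [115. 200.  30.  56.] [[100.0, 224.0], [106.0, 172.0], [132.0, 174.0], [126.0, 226.0]] [538.1 475.9  25. ]
   lm 0.6 [285.9 119. ] [781.7 -46.3  20. ]
   lm 0.57 [308.1 195.6] [ 542.3 -111.2   20. ]
t tray 0.83 [281. 183.  61.  45.] [[248.0, 204.0], [250.0, 160.0], [312.0, 163.0], [310.0, 207.0]] [579.7 -25.   25. ]
[426.49669437 -10.18013847  66.37441578] 81.82396202001061 [ 0.33454707 -0.36943516 -0.18855484]
crank [(0.9, [279.0, 196.3]), (0.52, [127.3, 252.8])]
crank []
slot [(0.87, [281.3, 215.4])]
slot [(0.61, [278.1, 171.7])]
```

Emit:
apply_moves(delta_pos=[[0,0,0.1],[0,0,0.4],[0,0,0.7],[-0.1,0,1],[-0.6,0,1],[-0.6,0,1],[-0.6,0,1],[-0.6,0,1]], rot=[[0,0,0],[0,0,0],[0,0,0],[0,0,0],[0,0,0],[0,0,0],[0,0,0],[0,0,0]], hand=[0.95,0.95,0.95,0.95,0.95,0.95,0.95,0.95])

```text
time_s: 17.0
ee_pos: [354.0, -10.2, 186.7]
ee_rot: [180.0, 0.1, 177.4]
force: [0.5, -0.7, -0.1]
gripper_width: 86.5
gripper_force: 0.0
```

```bash
python3 - <<'E'
from h import *
s=viewer.grab_frame("scene");t=viewer.grab_frame("top")
for q in("crank","slot"): 
    a=[spotter.landmark_of(p,q) for p in(s,t)]
    if all(a): print(q,tri([s,t],[x[0]["position"] for x in a]))
B=np.array(t["pixels"])[...,::-1]
# tray front wall/jar check numerically
for d in spotter.landmark_of(t,"jar")[:1]: print(plane(t,d["position"],0))
m=[d for d in spotter.trace(s,"stick") if d["box"][1]<270]
print(m[0]["box"] if m else None, env.state()["time_s"])
E
```

```text
crank [435.5 -10.8  86.6]
slot [591.3 -12.6 214.7]
[ 576.9 -167.3    0. ]
[257.5, 238.6, 27.7, 19.6] 17.4
```

```bash
python3 -c "
from workcell import env
print(env.job_done())"
```

```text
the job is handed in; nothing more can be done
None
```

The job is handed in, result not reported: tray centred under the box, box cranked back upright and released, and the stick in the tray, leaning on its right-hand (-y) wall near the front corner, with its centre about 5 mm inside the tray's lengthwise limit by my estimate.

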